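# Clear the flat lap and take off its spindle cap

### The arm

A 6-joint arm with a two-finger parallel gripper is mounted at the origin on the work surface. World frame = base frame: x ahead of the robot, y to its left, z up, the work surface at z = 0. Lengths are in mm, angles in degrees, forces in N, time in s.
With the tool pointing down it reaches from about 350 to 850 mm from the base axis. Payload 8.1 kg.
Tool frame: the origin (TCP) lies between the finger pads; the fingertips stand 22 mm ahead of it and the grasp point (between the pads) lies 3 mm ahead of it; z points along the fingers, y is the line along which they close (so a half turn about z gives the same grasp; the last joint's range is limited). The gripper opens to 85 mm and grips with 20 to 120 N. Pads are 22 mm wide; open, the fingers measure 114 mm over their backs; the gripper's body (76 mm by 85 mm) begins 54 mm behind the grasp point. The pads swing forward as they close: fully open they stand 13 mm farther back than shut.
Start: joints at [62.601, 7.471, 85.268, -0, 87.261, -4.893], TCP at [229.645, 554.318, 253.292] pointing down, gripper open.
Joint ranges: [-169.43, 169.43], [-51.17, 129.36], [1.28, 143.12], [-76.62, 256.62], [0, 156.53], [-152.29, 152.29]. Speed limits (degrees/s): [136.94, 136.94, 159.86, 180, 180, 180].

### API

Orientations are given as [roll, pitch, yaw] about the fixed x, y, z axes, in that order (R = Rz(yaw) Ry(pitch) Rx(roll)).
In Python, from bench import sense, snapshot, calibration, hand_in gives the robot as it stands.
- The arm moves only by the shell command python3 -m crank 'ROWS' [FORCE]. ROWS is JSON, a list of rows, each a list of 5 numbers: the shift along the tool's x, y, z in cm, then the turn about the tool's z in rad, then the finger opening in cm, from 0 to 8.54. A call has 1 to 20 rows; each row is the pose to reach, as a shift and turn from the pose commanded when the call began, along the tool's axes at that moment; what a row does not reach only later rows make up. A row lasts 1/10 s, in which the tool goes at most 50 mm and 8.59 degrees, less where a joint would pass 70% of its speed; a pose out of reach is approached as far as the arm can. A call with a gripper value outside its range is refused whole. The fingers move at their own pace and stop on an object; FORCE is the grip in N (left out, the last holds). Time passes only in rows, so rows that repeat a pose let the fingers close. It gives the time, the measured TCP pose, the force, the opening and the grip force at its end, in the units of the state.
- sense(): the state, without advancing time (a new reading comes with each control period).
- snapshot(name): name is "scene" or "side" or "wrist"; returns (picture, depth): 384x512x3 uint8, red, green, blue; 384x512 float32, mm along the optical axis (not along the pixel's ray), 0 where there is no reading.
- calibration(name): a dict with "fovy" (degrees; the focal length in pixels is half the picture's height over the tangent of half this angle, whatever the lens; pixels are square), "cx", "cy" (the principal point, pixels), "rvec" (rotation vector, rad) and "tvec" (3), from world to camera coordinates, as OpenCV has them; the wrist camera has in their place "tool_from_camera" (4x4, takes a point from camera to tool coordinates, whose origin is the TCP and whose axes are the flange's). Camera axes: x right, y down, z forward; pixel columns grow to the right and rows downward; lengths in mm; the calibration is good to about 2 mm. A picture is of the moment at which its call begins: read the wrist's pose just before it. calibration takes no time and is no camera call.
- hand_in(): hands the job in; it is judged then, once.
The state is a dict: "time": time; "joint_pos": joint angles; "qd": joint speeds; "joint_efforts": joint torques, N m; "tool_pos": TCP position; "tcp_rot": TCP orientation; "ft_force": force on the tool from outside, world axes, zero at the start; "wrist_torque": the same for the moment, N m; "finger_gap": finger opening in mm; "grip_force": force on a finger pad.
Only numpy, scipy, OpenCV 4.12 (cv2) and the standard library are available. Lean on these libraries where they do the work, as an engineer would, in place of code of your own. Each camera call takes 0.05 s, during which the arm holds its last target. There are 200 camera calls.

### The job

Get the flat lap ready for a disc change: first pack the stone and the jar that stand on its disc into the two free gaps of the small steel tray, each standing upright on the tray's floor, with what is already in the tray left in there. Then unscrew the knurled cap in the middle of the disc - nobody remembers whether its thread is right- or left-handed, so try it both ways - lift it off level and finish still holding it in the gripper, about 10 cm above the disc and touching nothing else. Leave the other things on the bench and on the machine where they are.

Things in the scene. Friction and masses are not known exactly. Their poses are not given: they have to be found in the camera images.
- lap: the flat lap, a blue machine fixed to the bench on the robot's left or right, turned by up to 0.3 rad: housing 335 x 260 x 85 mm, a round horizontal aluminium disc 200 mm across on top, a motor cowl along one edge. Origin: on the bench straight below the disc's centre, z up; +x points from the disc to the cowl, which covers x = 128 to 196 mm, |y| < 115 mm, 146 mm high
- disc_top (a point): centre of the disc's upper face, 118 mm above the bench, axes as the lap's. The black pan round the disc, 234 mm across, is 14 mm lower than the disc. The spindle is locked: neither disc nor spindle turns. The bare spindle end under the cap is 30 mm across and 19 mm high
- cap: knurled steel cap screwed on the upright spindle end in the middle of the disc, 160 g: a skirt 42 mm across from 0 to 23 mm, a solid round head 44 mm across from 23 to 45 mm above the origin. Origin: centre of the underside, on the disc's face while screwed down; z along its axis, up. Pulled straight up while screwed on it stays; let go half-way it stays where it is
- cap_head (a point): middle of the cap's round head, on its axis 34 mm above the underside: the place to grip. Coarse thread, 24 mm a turn, with some play, hand-tight; right-handed (loosens counter-clockwise from above) or left-handed, different from start to start. The loosening way the cap climbs and is free after about 7 mm, 105 to 130 degrees; the other way it meets a hard stop within 20 degrees
- stone: grey dressing stone, a block 90 (x) x 25 (y) x 64 (z) mm, 260 g, standing on edge on the disc, on one side of the cap, long side about along the lap's x axis. Origin: centre of its underside. Its gap in the tray is the middle one: long side along the tray's y axis, centre at about tray x = -13, y = 0 mm
- jar: round amber jar with black lid, 46 mm across all the way up, 64 mm high, 150 g, standing on the disc on the other side of the cap. Origin: centre of its underside. Its gap is the tray's corner, centre at about tray x = 26, y = -25 mm, close beside the stone; the stone is easier to put in first, while there is room for a finger on the jar's side
- tray: open dark steel tray fixed to the bench on the other side from the lap, turned by up to 0.35 rad; outside 112 (x) x 108 (y) x 34 (z) mm, walls and floor 5 mm, inside 102 x 98 mm. Origin: centre of its underside. The stick lies along the -x wall and the block in the +x +y corner, both 24 mm high; that leaves a middle gap 31 mm wide and a corner 52 mm long (y)
- stick: flat pale dressing stick 92 x 22 x 24 mm lying in the tray along its -x wall, long side along tray y. Origin: centre of its underside
- block: square steel block 44 x 44 x 24 mm lying in the tray's +x +y corner, centre at about tray x = 27, y = 25 mm. Origin: centre of its underside
- ingot: bystander: pewter ingot 110 x 34 x 20 mm on the bench beyond the tray, 115 mm from the tray's centre. Origin: centre of its underside
- tin: bystander: small flat round tin 54 mm across, 32 mm high, on the bench between tray and robot, 105 mm from the tray's centre. Origin: centre of its underside
- brush: bystander: brush 150 mm long lying on the lap's motor cowl. Origin: its underside, mid-length
- wrench: bystander: steel wrench lying on the bench near the robot, on its right
- dish: bystander: shallow steel dish 130 mm across, 22 mm high, on the bench on the robot's left. Origin: centre of its underside
- mug: bystander: white mug 76 mm across, 85 mm high, on the bench on the robot's right. Origin: centre of its underside
Things that resemble listed ones, but are neither listed nor needed, are in the scene too. Leave any blue look-alike of the cap alone.

How it is judged:
By the outcome, as a careful person would: the job done as asked, in the order asked, and still so for the second after the job is handed in, while the arm keeps its last pose, push and grip.
It also fails if it takes over 72 s, if anything falls off the work surface, if the arm or the gripper's body presses on something with over 40 N, if the wrist force passes 120 N, or if a joint passes its speed limit or range.

## Working session

There is one attempt and no reset: what is moved stays moved. The work goes in short steps, Python scripts to look and compute and a shell command to move; the robot and the scene stay as the last step left them, time stands still between calls to the robot, and variables do not carry over. Pictures are saved under pics/ and viewed, at most 10 in all, crops included, and the job is handed in when it is done.

```bash
mkdir -p pics; ls; cat > h.py <<'E'
import numpy as np, cv2
from scipy.spatial.transform import Rotation as R
from bench import sense, snapshot, calibration
def cloud(name):
    s=sense(); img,d=snapshot(name); c=calibration(name)
    h,w=d.shape; f=h/2/np.tan(np.radians(c["fovy"]/2))
    u,v=np.meshgrid(np.arange(w),np.arange(h))
    P=np.stack([(u-c["cx"])/f*d,(v-c["cy"])/f*d,d],-1).astype(float)
    if name=="wrist":
        T=np.array(c["tool_from_camera"]); P=P@T[:3,:3].T+T[:3,3]
        P=P@R.from_euler("xyz",s["tcp_rot"],degrees=True).as_matrix().T+np.array(s["tool_pos"])
    else:
        M=cv2.Rodrigues(np.array(c["rvec"],float))[0]; P=(P-np.array(c["tvec"]).ravel())@M
    P[d==0]=np.nan
    return img,d,P
def save(img,n): cv2.imwrite("pics/"+n+".png",cv2.cvtColor(img,cv2.COLOR_RGB2BGR))
def tooldelta(target, s=None):
    "shift in tool cm from current TCP to world target"
    s=s or sense(); return R.from_euler("xyz",s["tcp_rot"],degrees=True).inv().apply(np.array(target)-s["tool_pos"])/10
E
python3 - <<'E'
from h import *
print(sense()); 
for n in ("scene","side"):
    i,d,P=cloud(n); np.savez("/tmp/%s.npz"%n,i=i,P=P); save(i,n)
a=np.hstack([np.load("/tmp/scene.npz")["i"],np.load("/tmp/side.npz")["i"]])
save(cv2.resize(a,(800,300)),"both")
print(calibration("wrist"))
E
```

```text
pics
{'time': 0.0, 'joint_pos': array([ 6.26037045e+01,  7.51486559e+00,  8.53310008e+01, -2.16712692e-03,
        8.72631060e+01, -4.89079579e+00]), 'qd': array([-0.11196839, -0.07342833,  0.03719877, -0.09010006,  0.00129503,
       -0.07751791]), 'joint_efforts': array([ 1.93212843e-03, -5.69387090e+01, -5.00571048e+01,  2.41447460e-04,
        1.43238658e-02, -5.85193334e-05]), 'tool_pos': array([229.38733841, 553.84483587, 252.23044412]), 'tcp_rot': array([-1.79891240e+02, -7.13407099e-03,  1.57494599e+02]), 'ft_force': array([-0.48359421,  1.15779818,  0.74031505]), 'wrist_torque': array([-0.00931617,  0.01373629, -0.00367807]), 'grip_force': 0.0, 'finger_gap': 85.23194341224972}
{'fovy': 67.15172292288817, 'cx': 256.21772386767486, 'cy': 190.2084315651403, 'tool_from_camera': array([[ 6.70609307e-04, -9.48991060e-01, -3.15302266e-01,
         8.20855881e+01],
       [ 9.99999772e-01,  6.61283897e-04,  1.36556736e-04,
        -9.36884328e-01],
       [ 7.89131895e-05, -3.15302286e-01,  9.48991287e-01,
        -1.22627279e+02],
       [ 0.00000000e+00,  0.00000000e+00,  0.00000000e+00,
         1.00000000e+00]])}
```

View pics/scene.png

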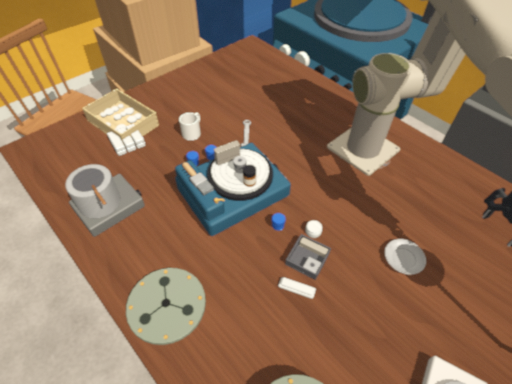

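View pics/side.png

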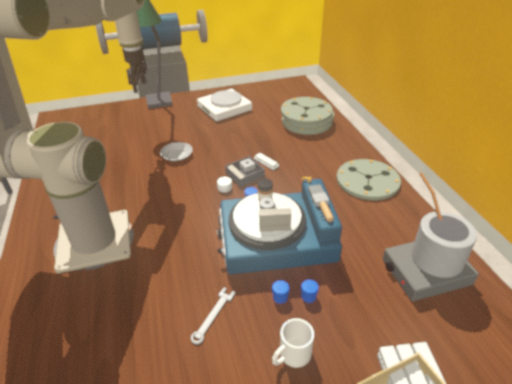

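The scene picture shows the lap at about (235,180), with the stone at (228,152), cap at (239,162) and jar at (250,175). The tray is at (307,257), the tin at (314,229), the ingot at (297,288), and blue look-alikes at (193,158), (210,152) and (278,221). In the side picture the stone hides the cap.

```bash
python3 - <<'E'
from h import *
for n,(lap,tr) in {"scene":((170,130,300,235),(270,210,340,310)),"side":((205,165,350,275),(210,145,290,200))}.items():
    z=np.load("/tmp/%s.npz"%n); P=z["P"]
    def q(box): 
        a=P[box[1]:box[3],box[0]:box[2]].reshape(-1,3); return a[~np.isnan(a[:,0])]
    L=q(lap)
    m=lambda A,a,b:A[(A[:,2]>a)&(A[:,2]<b)]
    D=m(L,112,123); print(n,"disc",len(D),cv2.minEnclosingCircle(D[:,:2].astype(np.float32)),np.median(D,0))
    for a,b in((176,190),(158,168)):
        T=m(L,a,b).astype(np.float32)
        # cluster
        g=np.zeros((800,1000),np.uint8); 
        for p in T: 
            x,y=int(p[0]),int(p[1]+500)
            if 0<=x<800 and 0<=y<1000: cv2.circle(g,(y,x),3,255,-1)
        k,lab=cv2.connectedComponents(g)
        for j in range(1,k):
            S=np.array([p for p in T if 0<=int(p[0])<800 and 0<=int(p[1]+500)<1000 and lab[int(p[0]),int(p[1]+500)]==j])
            if len(S)>8: print(a,b,len(S),S.mean(0),cv2.minAreaRect(S[:,:2]))
    T=q(tr)
    for a,b in((30,38),(20,28),(3,9)):
        S=m(T,a,b); print("tray",a,len(S),cv2.minAreaRect(S[:,:2].astype(np.float32)),S.mean(0))
E
```

```text
scene disc 1375 ((593.8405151367188, -174.2615966796875), 166.85260009765625) [ 560.02246239 -155.06271309  117.78404176]Traceback (most recent call last):
  File "<stdin>", line 19, in <module>
cv2.error: OpenCV(4.12.0) /io/opencv/modules/imgproc/src/convhull.cpp:143: error: (-215:Assertion failed) total >= 0 && (depth == CV_32F || depth == CV_32S) in function 'convexHull'
```

```bash
cat >> h.py <<'E'
def clusters(P,a,b,r=3,minn=8,xy=None,rad=None):
    A=P.reshape(-1,3); A=A[~np.isnan(A[:,0])]; A=A[(A[:,2]>a)&(A[:,2]<b)]
    if xy is not None: A=A[np.hypot(A[:,0]-xy[0],A[:,1]-xy[1])<rad]
    from scipy.spatial import cKDTree
    from scipy.sparse.csgraph import connected_components
    t=cKDTree(A[:,:2]); k,l=connected_components(t.sparse_distance_matrix(t,r))
    out=[]
    for j in range(k):
        S=A[l==j]
        if len(S)>=minn:
            rc=cv2.minAreaRect(S[:,:2].astype(np.float32)); out.append(S)
            print(f"z{a}-{b} n{len(S)} mean",S.mean(0).round(1),"rect",np.round(rc[0],1),np.round(rc[1],1),round(rc[2],1))
    return out
E
python3 - <<'E'
from h import *
for n in ("scene","side"):
    P=np.load("/tmp/%s.npz"%n)["P"]; print(n)
    for a,b in((176,190),(158,170),(112,123)): clusters(P,a,b,6,15,(562,-155),130)
    p=P[257,307] if n=="scene" else P[172,245]; print("tray px",p)
    for a,b in((29,38),(20,28),(2,9)): clusters(P,a,b,6,15,p[:2],85)
E
```

```text
scene
z176-190 n157 mean [ 531.2 -231.   181.1] rect [ 528. -232.] [27.7 92.4] 75.6
z176-190 n123 mean [542.7 -99.7 181.3] rect [ 541.8 -100.2] [47.1 42.6] 48.9
z158-170 n65 mean [ 532.3 -221.3  163.4] rect [ 530.7 -220.7] [ 7.7 90. ] 77.0
z158-170 n97 mean [ 527.5 -165.7  162.7] rect [ 528.  -166.1] [40.3 42.1] 1.4
z158-170 n143 mean [ 676.8 -170.2  164.1] rect [ 676.3 -175.4] [85.5 26.3] 83.2
z158-170 n26 mean [555.4 -90.7 163.7] rect [553.9 -90.8] [12.9 40.3] 38.4
z112-123 n1251 mean [ 540.1 -153.5  117.7] rect [ 530.5 -155.5] [181.9 196.2] 80.6
tray px [552.34178918 192.60522392   4.40566447]
z29-38 n312 mean [554.5 200.7  32. ] rect [553.  195.5] [115.7 107.9] 17.9
z20-28 n119 mean [516.9 185.9  25.5] rect [515. 183.] [27.9 96. ] 16.0
z20-28 n17 mean [567.9 215.8  26.5] rect [567.9 214.1] [24.9 15.5] 4.2
z20-28 n60 mean [573.9 243.6  25.7] rect [572.8 241.6] [51.6 26.1] 25.3
z20-28 n16 mean [605.  217.4  24.4] rect [605.2 218.3] [ 4.  38.7] 18.1
z2-9 n300 mean [554.9 182.8   4.9] rect [555.5 193.5] [71.3 94.7] 14.8
z2-9 n38 mean [610.7 203.7   5.2] rect [614.5 200.3] [10.4 74.5]
[... 417 characters left out ...]
0 n110 mean [ 527.  -245.2  164.1] rect [ 527.9 -245.2] [ 8.4 89. ] 76.6
z112-123 n1451 mean [ 519.5 -174.7  118.1] rect [ 528.3 -172.6] [194.2 196.7] 76.8
tray px [557.94112405 199.43125266   5.16695147]
z29-38 n23 mean [573.6 250.4  32. ] rect [574.3 247.2] [39.8 17.9] 8.7
z29-38 n27 mean [557.9 140.7  31.7] rect [557.2 142.7] [58.9  8.9] 16.0
z29-38 n17 mean [520.2 148.7  31.3] rect [520.6 149.3] [18.2 22.2] 6.8
z20-28 n16 mean [540.2 239.8  24.4] rect [540.3 238.6] [39.5 10.1] 5.9
z20-28 n21 mean [514.1 149.2  24.2] rect [513.5 152. ] [16.3 56.2] 33.9
z2-9 n67 mean [554.  208.8   5.3] rect [553.3 209.9] [30.6 74.6] 32.9
z2-9 n21 mean [589.3 203.2   5.6] rect [588.5 201.2] [23.1 20.3] 4.4
```

```bash
python3 - <<'E'
from h import *
print(tooldelta((553,195,250)))
E
```

```text
[-43.6297245  -20.77182484   0.26487034]
```

```bash
r='[-43.6,-20.8,0,0,8.5]'; python3 -m crank '[[-43.6,-20.8,0,0,8.5],[-43.6,-20.8,0,0,8.5],[-43.6,-20.8,0,0,8.5],[-43.6,-20.8,0,0,8.5],[-43.6,-20.8,0,0,8.5],[-43.6,-20.8,0,0,8.5],[-43.6,-20.8,0,0,8.5],[-43.6,-20.8,0,0,8.5],[-43.6,-20.8,0,0,8.5],[-43.6,-20.8,0,0,8.5],[-43.6,-20.8,0,0,8.5],[-43.6,-20.8,0,0,8.5],[-43.6,-20.8,0,0,8.5],[-43.6,-20.8,0,0,8.5]]'
python3 - <<'E'
from h import *
i,d,P=cloud("wrist"); save(i,"w1"); np.savez("/tmp/w1.npz",i=i,P=P)
for a,b in((29,38),(20,28),(2,9)): clusters(P,a,b,4,60,(553,195),85)
print(tooldelta((529,-233,300)))
E
```

```text
time: 1.5
tool_pos: [552.0, 196.5, 253.2]
tcp_rot: [180.0, -0.0, 157.6]
ft_force: [0.4, -0.5, -0.7]
finger_gap: 85.3
grip_force: 0.0
z29-38 n4234 mean [544.1 201.9  32.6] rect [552.  195.6] [111.9 107.9] 17.4
z20-28 n226 mean [581.7 168.   24.2] rect [580.9 167.3] [127.5  61.8] 54.9
z2-9 n2286 mean [523.  199.    2.7] rect [540.9 192.3] [144.7 169.7] 12.6
z2-9 n3071 mean [559.4 188.9   7.1] rect [552.9 195.7] [101.2  99. ] 17.7
z2-9 n345 mean [623.4 218.2   2.6] rect [624.5 219.8] [18.4 98.2] 17.5
[-14.22985779 -40.58143901  -4.67368602]
```

View pics/w1.png

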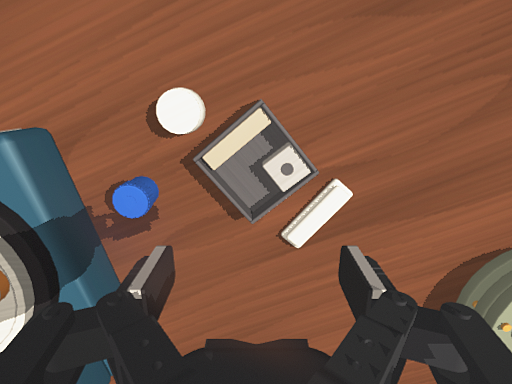

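```bash
python3 -m crank '[[-14.2,-40.6,-4.7,-0.15,8.5],[-14.2,-40.6,-4.7,-0.15,8.5],[-14.2,-40.6,-4.7,-0.15,8.5],[-14.2,-40.6,-4.7,-0.15,8.5],[-14.2,-40.6,-4.7,-0.15,8.5],[-14.2,-40.6,-4.7,-0.15,8.5],[-14.2,-40.6,-4.7,-0.15,8.5],[-14.2,-40.6,-4.7,-0.15,8.5],[-14.2,-40.6,-4.7,-0.15,5],[-14.2,-40.6,-4.7,-0.15,5],[-14.2,-40.6,-4.7,-0.15,5],[-14.2,-40.6,-4.7,-0.15,5]]'
python3 - <<'E'
from h import *
i,d,P=cloud("wrist"); save(i,"w2"); np.savez("/tmp/w2.npz",i=i,P=P)
for a,b in((176,190),(159,170)): clusters(P,a,b,4,60,(535,-165),130)
P=np.load("/tmp/w1.npz")["P"]; A=P.reshape(-1,3); A=A[~np.isnan(A[:,0])]
t=np.radians(17.5);q=A[:,:2]-[552,195.6]; q=np.c_[q@[np.cos(t),np.sin(t)],q@[-np.sin(t),np.cos(t)]]
m=(abs(q)<55).all(1)
for y in range(-45,50,15):
  k=m&(abs(q[:,1]-y)<4); print(y,[f"{x}:{np.median(A[k&(abs(q[:,0]-x)<1.5),2]):.0f}" for x in range(-54,55,3) if (k&(abs(q[:,0]-x)<1.5)).any()])
E
```

```text
time: 2.75
tool_pos: [528.8, -232.7, 300.2]
tcp_rot: [180.0, -0.0, 166.2]
ft_force: [-0.7, 0.3, 0.6]
finger_gap: 49.8
grip_force: 0.0
z176-190 n2833 mean [ 524.8 -232.5  183.9] rect [ 528.  -233.5] [24.7 90.6] 77.1
z176-190 n2343 mean [ 538.5 -103.5  183.7] rect [ 539.7 -102.4] [45.6 45.3] 77.9
z159-170 n254 mean [ 528.3 -116.1  164.4] rect [ 531.7 -111.7] [21.  45.7] 48.7
z159-170 n1822 mean [ 524.  -168.9  164.8] rect [ 525.2 -168.5] [44.8 44.6] 28.9
-45 ['-54:308', '-51:311', '-48:293', '-45:300', '-42:301', '-39:301', '-36:300', '-33:299', '-30:298', '-27:299', '-24:301', '-21:8', '-18:8', '-15:8', '-12:7', '-9:8', '-6:7', '-3:7', '0:8', '3:7', '6:7', '9:7', '12:8', '15:7', '18:8', '21:8', '24:7', '27:7', '30:7', '33:7', '36:8', '39:7', '42:7', '45:7', '48:7', '51:22', '54:36']
-30 ['-54:36', '-51:34', '-48:31', '-45:292', '-42:294', '-39:281', '-36:283', '-33:273', '-30:272', '-27:274', '-24:7', '-21:7', '-18:7', '-15:7', '-12:7', '-9:7', '-6:7', '-3:7', '0:7', '3:7', '6:7', '9:7', '12:7', '15:7', '18:7', '21:7', '24:7', '27:7', '30:7', '33:7', '36:7', '39:7', '42:7', '45:6', '4
[... 1031 characters left out ...]
['-54:36', '-51:34', '-48:31', '-45:32', '-42:31', '-39:31', '-36:31', '-33:31', '-30:31', '-27:30', '-24:7', '-21:7', '-18:7', '-15:7', '-12:7', '-9:7', '-6:327', '-3:324', '0:321', '3:319', '6:316', '9:32', '12:31', '15:31', '18:31', '21:314', '24:283', '27:270', '30:264', '33:265', '36:301', '39:32', '42:31', '45:31', '48:31', '51:32', '54:36']
45 ['-54:36', '-51:35', '-48:31', '-45:31', '-42:31', '-39:31', '-36:31', '-33:31', '-30:31', '-27:19', '-24:8', '-21:7', '-18:7', '-15:7', '-12:7', '-9:7', '-6:7', '-3:7', '0:7', '3:7', '6:17', '9:32', '12:311', '15:298', '18:294', '21:287', '24:295', '27:271', '30:297', '33:299', '36:300', '39:300', '42:301', '45:303', '48:304', '51:34', '54:36']
```

View pics/w2.png

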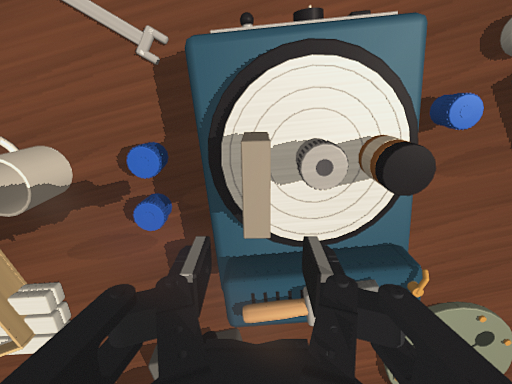

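Tray from above: centre (258,160), with the stick on the upper left, the block on the right, and the free corner at (250,205). From above the disc: stone at (256,185), cap at (323,165), jar at (405,167), and the fingers straddle the stone's line. I'll grip the stone now.

```bash
python3 -m crank '[[0.06,-0.1,4,-0.015,4.5],[0.06,-0.1,8,-0.015,4.5],[0.06,-0.1,11,-0.015,4.5],[0.06,-0.1,12.3,-0.015,4.5],[0.06,-0.1,12.3,-0.015,4.5],[0.06,-0.1,12.3,-0.015,2],[0.06,-0.1,12.3,-0.015,1.5],[0.06,-0.1,12.3,-0.015,1.5],[0.06,-0.1,12.3,-0.015,1.5],[0.06,-0.1,12.3,-0.015,1.5],[0.06,-0.1,12.3,-0.015,1.5]]' 60; python3 -c "
from h import *
s=sense();print(s['tool_pos'],s['tcp_rot'],s['joint_pos'])"
```

```text
time: 3.9
tool_pos: [529.1, -235.4, 179.8]
tcp_rot: [-180.0, 0.2, 167.0]
ft_force: [0.2, 1.6, 6.7]
finger_gap: 23.7
grip_force: 60.3
[ 529.11072768 -235.42333566  179.7720209 ] [-179.96710192    0.2261981   166.95024805] [-2.90767141e+01  6.65808924e+00  9.39197415e+01  3.13878037e-02
  7.91956818e+01 -1.06032720e+02]
```

```bash
python3 -m crank '[[0,0,-4,0,1.5],[0,0,-9,0,1.5],[0,0,-9.5,0,1.5],[1,5,-9.5,0.1,1.5],[2,10,-9.5,0.25,1.5],[3,14.5,-9.5,0.4,1.5],[4,19,-9.5,0.55,1.5],[5,24,-9.5,0.7,1.5],[6,29,-9.5,0.85,1.5],[7,34,-9.5,1.0,1.5],[7.8,38.5,-9.5,1.038,1.5],[8.4,41,-9.5,1.038,1.5],[8.43,41.8,-9.5,1.038,1.5],[8.43,41.8,-9.5,1.038,1.5],[8.43,41.8,-9.5,1.038,1.5],[8.43,41.8,-9.5,1.038,1.5]]' 70
python3 - <<'E'
from h import *
i,d,P=cloud("wrist"); save(i,"w3"); s=sense(); print(s['tool_pos'],s['tcp_rot'],s['ft_force'],s['finger_gap'])
np.savez("/tmp/w3.npz",i=i,P=P)
clusters(P,200,290,3,40,s['tool_pos'][:2],70); clusters(P,31.5,39,4,60,(553,195),85)
print(tooldelta((541,190.6,200)))
E
```

```text
time: 5.5
tool_pos: [540.3, 189.7, 272.2]
tcp_rot: [-180.0, 0.0, 107.4]
ft_force: [-1.8, -0.5, -2.1]
finger_gap: 23.2
grip_force: 69.7
[540.29509814 189.65711708 272.29118804] [-1.79995752e+02  2.02288400e-02  1.07362184e+02] [-0.09705006  0.13605836 -2.70382011] 23.811145472051116
z200-290 n11685 mean [535.9 199.8 273.8] rect [539.3 192.4] [49.1 89.3] 33.5
z31.5-39 n1783 mean [550.1 215.   34.4] rect [551.9 195.7] [112.4 107.1] 17.4
[0.07150955 0.09595109 7.22908691]
```

View pics/w3.png

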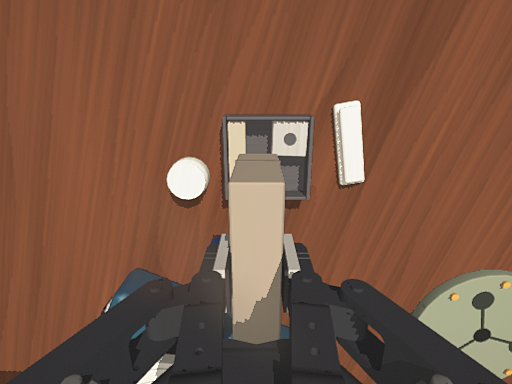

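The stone is level in the grip, seen from above at (256,260). The tray behind it is at (268,158).

```bash
python3 - <<'E'
from h import *
P=np.load("/tmp/w3.npz")["P"][180:345,225:292].reshape(-1,3); P=P[~np.isnan(P[:,0])]
t=np.radians(17.5);q=P[:,:2]-[552,195.6]; x=q@[np.cos(t),np.sin(t)]; y=q@[-np.sin(t),np.cos(t)]
m=(abs(x+12)<11); 
for yy in range(-60,60,8):
    k=m&(abs(y-yy)<4); 
    if k.sum()>5: print(yy,k.sum(),np.median(P[k,2]).round(1),np.percentile(x[(abs(y-yy)<4)],[3,97]).round(1))
k=m&(P[:,2]>255)&(P[:,2]<285); print(np.percentile(y[k],[1,99]), np.percentile(x[(P[:,2]>260)&(P[:,2]<285)&(abs(y)>18)],[1,50,99]))
E
```

```text
-44 244 276.4 [-54.   32.1]
-36 502 276.4 [-26.3  28.5]
-28 529 276.5 [-26.9  -2.7]
-20 577 276.4 [-25.8  -2.5]
-12 636 276.6 [-26.8  -0.6]
-4 705 276.6 [-27.3  -0.6]
4 943 276.8 [-26.9  -0.4]
12 869 276.8 [-28.8   2.1]
20 753 276.6 [-25.7  -2.6]
28 785 276.6 [-25.8  -2.4]
36 841 276.6 [-25.7  -2.5]
44 486 276.3 [-25.4  -2.6]
[-42.61012751  43.09456143] [-26.2672831  -14.27491472  -1.95752195]
```

```bash
python3 -m crank '[[0,0.2,4.5,0,1.5],[0,0.2,9,0,1.5],[0,0.2,13,0,1.5],[0,0.2,16,0,1.5],[0,0.2,17.5,0,1.5],[0,0.2,18.2,0,1.5],[0,0.2,18.8,0,1.5],[0,0.2,19.4,0,1.5],[0,0.2,19.9,0,1.5],[0,0.2,20.1,0,1.5],[0,0.2,20.1,0,1.5]]'; python3 -m crank '[[0,0,0.1,0,1.5],[0,0,0.2,0,1.5],[0,0,0.2,0,1.5]]';  python3 -m crank '[[0,0,0.1,0,1.5],[0,0,0.2,0,1.5],[0,0,0.2,0,1.5]]'
```

```text
time: 6.65
tool_pos: [542.0, 191.9, 71.4]
tcp_rot: [180.0, -0.0, 107.5]
ft_force: [0.7, 0.6, -2.5]
finger_gap: 24.2
grip_force: 69.6
time: 6.95
tool_pos: [542.0, 191.9, 69.3]
tcp_rot: [180.0, -0.0, 107.5]
ft_force: [0.4, 0.4, -3.8]
finger_gap: 23.8
grip_force: 69.6
time: 7.25
tool_pos: [541.8, 191.8, 67.1]
tcp_rot: [-180.0, 0.0, 107.5]
ft_force: [-1.2, -0.4, -3.0]
finger_gap: 24.0
grip_force: 69.6
```

```bash
python3 -m crank '[[0,0,0.1,0,1.5],[0,0,0.2,0,1.5],[0,0,0.2,0,1.5]]'
```

```text
time: 7.55
tool_pos: [542.1, 192.0, 66.8]
tcp_rot: [180.0, -0.0, 107.5]
ft_force: [-6.2, -1.8, 11.7]
finger_gap: 23.8
grip_force: 71.3
```

```bash
python3 -m crank '[[0,0,0,0,3.2],[0,0,0,0,4],[0,0,0,0,4],[0,0,0,0,4],[0,0,-2,0,4],[0,0,-6,0,5],[0,0,-11,0,7],[0,0,-16,0,8.5],[0,0,-21,0,8.5],[0,0,-22.5,0,8.5],[0,0,-22.5,0,8.5],[0,0,-22.5,0,8.5]]'
python3 - <<'E'
from h import *
i,d,P=cloud("wrist"); save(i,"w4"); s=sense(); print(s['tool_pos'],s['tcp_rot'],s['joint_pos'])
P0=P; A=P.reshape(-1,3); A=A[~np.isnan(A[:,0])]
t=np.radians(17.5);q=A[:,:2]-[552,195.6]; x=q@[np.cos(t),np.sin(t)]; y=q@[-np.sin(t),np.cos(t)]
for n,a,b in(("stone",66,75),("rim",33.5,39),("blk/stick",29,32.5)):
    k=(abs(x)<57)&(abs(y)<57)&(A[:,2]>a)&(A[:,2]<b)
    print(n,k.sum(),np.percentile(x[k],[0.5,50,99.5]).round(1),np.percentile(y[k],[0.5,50,99.5]).round(1),A[k,2].mean())
k=(abs(x-28)<20)&(abs(y-25)<26)&(A[:,2]>28)&(A[:,2]<32.8); print("blk",np.percentile(x[k],[1,99]),np.percentile(y[k],[1,99]))
print(tooldelta((539.7,-102.4,300)))
E
```

```text
time: 8.75
tool_pos: [541.8, 191.8, 289.3]
tcp_rot: [-180.0, -0.0, 107.5]
ft_force: [-0.2, 0.1, -0.7]
finger_gap: 85.1
grip_force: 0.0
[541.24452997 191.62514826 288.11074527] [-1.79827977e+02 -9.23141088e-03  1.07470980e+02] [ 1.43802823e+01  2.93429561e+00  8.64662565e+01 -5.69792498e-05
  9.07717188e+01 -3.09071181e+00]
stone 1499 [-23.2 -10.4   1.6] [-44.7   3.   44.6] 70.99681814753303
rim 1099 [-55.8   5.1  55.8] [-53.3  16.4  53. ] 35.77659055004363
blk/stick 2219 [-51.    5.7  51. ] [-49.5  18.   46.4] 30.97642087952554
blk [ 8.23232828 47.75153194] [ 4.44262738 47.37584428]
[-27.99958921  -8.97817307  -1.16648621]
```

View pics/w4.png

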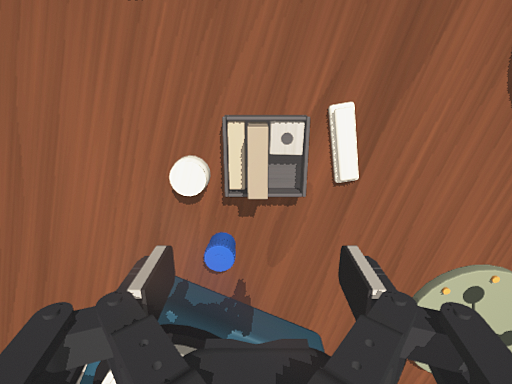

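Stone stands in the middle gap (258,160), corner gap free at (285,178).

```bash
python3 -m crank '[[-4.7,-1.5,-1.2,0.1,8.5],[-9.4,-3,-1.2,0.2,8.5],[-14,-4.5,-1.2,0.3,8.5],[-18.7,-6,-1.2,0.4,8.5],[-23.4,-7.5,-1.2,0.5,8.5],[-27,-8.7,-1.2,0.55,8.0],[-28,-9,-1.2,0.55,7.5],[-28,-9,-1.2,0.55,7.5],[-28,-9,-1.2,0.55,7.5],[-28,-9,-1.2,0.55,7.5]]'
python3 - <<'E'
from h import *
i,d,P=cloud("wrist"); s=sense(); print(s['tool_pos'],s['tcp_rot'])
for a,b in((179,188),(160,169)):
  for S in clusters(P,a,b,4,60,(535,-140),90): print(cv2.minEnclosingCircle(S[:,:2].astype(np.float32)))
E
```

```text
time: 9.8
tool_pos: [540.2, -100.6, 301.7]
tcp_rot: [-179.9, -0.0, 76.1]
ft_force: [0.9, -0.6, -0.1]
finger_gap: 75.3
grip_force: 0.0
[ 540.26058886 -100.64205519  301.91394703] [-1.79962211e+02 -2.14701165e-02  7.60990532e+01]
z179-188 n2017 mean [ 540.5 -101.3  184. ] rect [ 540.3 -102.3] [45.4 44.7] 72.4
((540.5626831054688, -102.35725402832031), 23.049327850341797)
z160-169 n89 mean [544.5 -83.7 164.2] rect [543.3 -86. ] [12.5 40.4] 79.6
z160-169 n1368 mean [ 526.  -166.8  164.9] rect [ 525.8 -167.9] [44.1 44.3] 75.3
((542.201416015625, -92.01856994628906), 20.188152313232422)
((525.4139404296875, -168.56382751464844), 22.931381225585938)
```

```bash
python3 -m crank '[[-0.17,0.04,4,0,7.5],[-0.17,0.04,8,0,7.5],[-0.17,0.04,11,0,7.0],[-0.17,0.04,12.4,0,6.5],[-0.17,0.04,12.4,0,6],[-0.17,0.04,12.4,0,4.5],[-0.17,0.04,12.4,0,3.8],[-0.17,0.04,12.4,0,3.8],[-0.17,0.04,12.4,0,3.8],[-0.17,0.04,12.4,0,3.8],[-0.17,0.04,12.4,0,3.8]]' 50; python3 -c "
from h import *
s=sense();print(s['tool_pos'],s['tcp_rot'])
t=np.radians(17.5);c=np.array([552,195.6]);x,y=26.5,-23.5
g=c+[x*np.cos(t)-y*np.sin(t),x*np.sin(t)+y*np.cos(t)];print(g,tooldelta((*g,290)))"
```

```text
time: 10.95
tool_pos: [541.3, -104.3, 180.2]
tcp_rot: [179.8, -0.0, 76.0]
ft_force: [-0.7, 0.4, 6.9]
finger_gap: 44.2
grip_force: 51.9
[ 541.27851662 -104.25041924  180.23329244] [ 1.79815151e+02 -5.42475977e-03  7.59613295e+01]
[584.34008548 181.15635534] [ 28.7338435   -2.71034363 -10.98275162]
```

```bash
python3 -m crank '[[0,0,-4,0,3.8],[0,0,-8,0,3.8],[0,0,-11,0,3.8],[4.5,-0.4,-11,0.15,3.8],[9,-0.8,-11,0.3,3.8],[13.5,-1.2,-11,0.45,3.8],[18,-1.6,-11,0.6,3.8],[22.5,-2.1,-11,0.75,3.8],[26.5,-2.5,-11,0.9,3.8],[28.5,-2.7,-11,1.02,3.8],[28.7,-2.7,-11,1.02,3.8],[28.7,-2.7,-11,1.02,3.8],[28.7,-2.7,-11,1.02,3.8],[28.7,-2.7,-11,1.02,3.8]]'
python3 - <<'E'
from h import *
i,d,P=cloud("wrist"); save(i,"w5"); s=sense(); print(s['tool_pos'],s['tcp_rot'],s['finger_gap'],s['joint_pos'])
A=P.reshape(-1,3); A=A[~np.isnan(A[:,0])]
t=np.radians(17.5);q=A[:,:2]-[552,195.6]; x=q@[np.cos(t),np.sin(t)]; y=q@[-np.sin(t),np.cos(t)]
zs=A[(abs(x-26)<8)&(abs(y+23.5)<8),2]; h,e=np.histogram(zs,np.arange(200,320,3)); print(h,e[h.argmax()])
top=np.median(zs[zs>270]); print("top",top)
k=(abs(A[:,2]-top)<2)&(np.hypot(x-26,y+23)<32)
print("jar x",np.percentile(x[k&(abs(y+23.5)<6)],[1,99]),"y",np.percentile(y[k],[1,99]))
k=k&(np.hypot(x-26,y+23)<20); print("plane",np.linalg.lstsq(np.c_[x[k],y[k],np.ones(k.sum())],A[k,2],rcond=None)[0])
for n,lo,hi in(("stone",66,75),("rim",33.5,39)):
    k=(abs(x)<57)&(abs(y)<57)&(A[:,2]>lo)&(A[:,2]<hi)
    print(n,k.sum(),np.percentile(x[k],[1,99]).round(1),np.percentile(y[k],[1,99]).round(1))
E
```

```text
time: 12.35
tool_pos: [583.7, 179.7, 288.4]
tcp_rot: [180.0, -0.0, 17.5]
ft_force: [-0.1, -0.4, -1.9]
finger_gap: 44.2
grip_force: 51.6
[583.71888881 179.7208391  288.46427869] [ 1.79987008e+02 -7.64648601e-03  1.75077585e+01] 44.16299310966205 [ 1.23111894e+01  8.43984199e+00  8.05607897e+01 -1.22477161e-02
  9.09905765e+01  8.48032191e+01]
[  0   0   0   0   0   0   0   0   0   0   0   0   0   0   0   0   0   0
   0   0   0   0   0   0   0   0   0   0   0   0 887  74   0   0   0   0
   0   0   0] 290
top 292.4051388875257
jar x [ 4.48239559 48.51472014] y [-47.36695533   0.5521422 ]
plane [-1.43732947e-03  3.73444782e-03  2.92403675e+02]
stone 798 [-22.5   1.3] [-43.2  43.9]
rim 894 [-54.9  55. ] [-54.4  52.9]
```

View pics/w5.png

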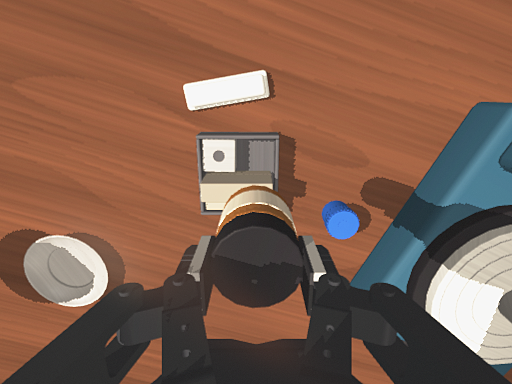

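The jar is upright between the fingers (256,260), with its corner gap below it. The measured centre matches the gap, so I'm lowering it.

```bash
python3 -m crank '[[0,0,4.5,0,3.8],[0,0,9,0,3.8],[0,0,13,0,3.8],[0,0,15.5,0,3.8],[0,0,17,0,3.8],[0,0,18,0,3.8],[0,0,18.8,0,3.8],[0,0,19.5,0,3.8],[0,0,20.2,0,3.8],[0,0,20.8,0,3.8],[0,0,21.4,0,3.8],[0,0,21.7,0,3.8],[0,0,21.7,0,3.8]]'; python3 -m crank '[[0,0,0.1,0,3.8],[0,0,0.2,0,3.8],[0,0,0.3,0,3.8],[0,0,0.3,0,3.8]]'
```

```text
time: 13.7
tool_pos: [583.2, 180.9, 70.7]
tcp_rot: [-180.0, 0.1, 17.5]
ft_force: [-0.9, -0.7, -2.2]
finger_gap: 44.6
grip_force: 55.0
time: 14.1
tool_pos: [583.6, 181.0, 68.3]
tcp_rot: [180.0, 0.0, 17.5]
ft_force: [-0.0, -0.6, -0.5]
finger_gap: 44.6
grip_force: 55.0
```

```bash
python3 -m crank '[[0,0,0.1,0,3.8],[0,0,0.1,0,3.8]]';python3 -m crank '[[0,0,0.1,0,3.8],[0,0,0.15,0,3.8],[0,0,0.15,0,3.8]]'
```

```text
time: 14.3
tool_pos: [583.5, 181.0, 67.2]
tcp_rot: [-180.0, 0.0, 17.5]
ft_force: [-0.1, -1.0, -1.8]
finger_gap: 44.7
grip_force: 55.0
time: 14.6
tool_pos: [583.8, 181.0, 66.4]
tcp_rot: [180.0, -0.0, 17.5]
ft_force: [-3.1, -0.8, 4.7]
finger_gap: 44.4
grip_force: 55.4
```

```bash
python3 -m crank '[[0,0,0,0,5.5],[0,0,0,0,6],[0,0,0,0,6],[0,0,-2,0,6],[0,0,-6,0,7],[0,0,-11,0,8],[0,0,-16,0,8.5],[0,0,-21,0,8.5],[0,0,-23,0,8.5],[0,0,-23,0,8.5],[0,0,-23,0,8.5]]'
python3 - <<'E'
from h import *
i,d,P=cloud("wrist"); save(i,"w6"); s=sense(); print(s['tool_pos'],s['tcp_rot'],s['joint_pos'])
A=P.reshape(-1,3); A=A[~np.isnan(A[:,0])]
t=np.radians(17.5);q=A[:,:2]-[552,195.6]; x=q@[np.cos(t),np.sin(t)]; y=q@[-np.sin(t),np.cos(t)]
k=(abs(x)<57)&(abs(y)<57)&(A[:,2]>66)&(A[:,2]<75)
for n,m in(("stone",k&(x<0)),("jar",k&(x>4))): print(n,m.sum(),np.percentile(x[m],[1,99]).round(1),np.percentile(y[m],[1,99]).round(1),A[m,2].mean(),A[m,2].std())
print(tooldelta((525.6,-168.4,290)))
E
```

```text
time: 15.7
tool_pos: [583.7, 181.0, 295.6]
tcp_rot: [180.0, -0.0, 17.5]
ft_force: [-0.1, -0.5, -1.2]
finger_gap: 84.9
grip_force: 0.0
[583.06415917 180.84945193 294.11681742] [-1.79988926e+02  1.23054002e-01  1.75192798e+01] [1.24212489e+01 8.43857014e+00 7.99783502e+01 9.60163158e-05
 9.17066310e+01 8.49019838e+01]
stone 1270 [-23.5  -0.3] [-44.7  43.4] 71.21869184069298 0.7258593444483403
jar 1049 [ 4.8 46.8] [-44.3  -2.4] 71.09739603607765 0.8431735208179076
[-15.9922926   31.5752374    0.43992637]
```

View pics/w6.png

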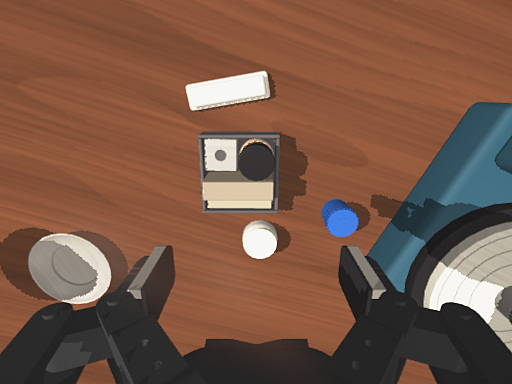

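Jar (256,160) and stone (238,190) stand in their gaps with the stick and block still in place. On to the cap.

```bash
python3 -m crank '[[-2,4,0.4,-0.1,8.5],[-4,8,0.4,-0.2,8.5],[-6,12,0.4,-0.3,8.5],[-8,16,0.4,-0.42,8.5],[-10,20,0.4,-0.54,8.5],[-12,24,0.4,-0.66,8.5],[-14,28,0.4,-0.78,8.0],[-16,31.6,0.4,-0.88,7.5],[-16,31.6,0.4,-0.88,7],[-16,31.6,0.4,-0.88,7],[-16,31.6,0.4,-0.88,7],[-16,31.6,0.4,-0.88,7]]'
python3 - <<'E'
from h import *
i,d,P=cloud("wrist"); s=sense(); print(s['tool_pos'],s['tcp_rot'],s['joint_pos'])
for S in clusters(P,161,168,4,60,(526,-168),60): print(cv2.minEnclosingCircle(S[:,:2].astype(np.float32)))
for S in clusters(P,117,123,4,60,(526,-168),120): print(cv2.minEnclosingCircle(S[:,:2].astype(np.float32)))
E
```

```text
time: 16.95
tool_pos: [526.2, -167.1, 291.0]
tcp_rot: [-179.9, -0.0, 68.0]
ft_force: [-0.6, -0.2, 0.2]
finger_gap: 69.9
grip_force: 0.0
[ 526.32876519 -167.19909293  291.32897709] [-1.79956151e+02 -1.18902839e-02  6.80170240e+01] [-2.29501117e+01 -6.45580820e-01  8.97608513e+01  1.11499325e-02
  9.09287727e+01 -9.66963757e-01]
z161-168 n1780 mean [ 525.9 -167.6  165. ] rect [ 525.7 -168.5] [44.3 44.5] 17.5
((525.3465576171875, -168.8320770263672), 22.842588424682617)
z117-123 n25225 mean [ 529.  -160.3  120.2] rect [ 525.5 -169. ] [198.3 198.5] 36.9
((525.4653930664062, -168.6900634765625), 100.10452270507812)
```

```bash
python3 -m crank '[[-0.16,0,4.5,0,7],[-0.16,0,9,0,7],[-0.16,0,12,0,6.5],[-0.16,0,13.2,0,6],[-0.16,0,13.6,0,5.5],[-0.16,0,13.6,0,5.5],[-0.16,0,13.6,0,5.5]]' 100
```

```text
time: 17.7
tool_pos: [527.0, -170.4, 158.1]
tcp_rot: [179.8, 0.0, 68.0]
ft_force: [-0.2, 0.6, 0.4]
finger_gap: 55.1
grip_force: 0.0
```

```bash
python3 -m crank '[[0,0,0,0,5.5],[0,0,0,0,5.5],[0,0,0,0,5.5]]'; python3 -c "
from h import *
s=sense();print(s['tool_pos'],tooldelta((525.5,-168.6,155.5)))"
```

```text
time: 18.0
tool_pos: [525.9, -170.2, 156.6]
tcp_rot: [179.9, -0.0, 67.9]
ft_force: [-0.4, 0.1, 0.4]
finger_gap: 55.2
grip_force: 0.0
[ 525.92596717 -170.20686886  156.57565181] [ 0.1329125  -0.09997143  0.10744768]
```

Small correction, then close firmly.

```bash
python3 -m crank '[[0.13,-0.1,0.1,0,5.5],[0.13,-0.1,0.1,0,5.5],[0.13,-0.1,0.1,0,4.5],[0.13,-0.1,0.1,0,3.5],[0.13,-0.1,0.1,0,3.5],[0.13,-0.1,0.1,0,3.5],[0.13,-0.1,0.1,0,3.5],[0.13,-0.1,0.1,0,3.5]]' 100; python3 -c "
from h import *
s=sense();print(s['tool_pos'],s['ft_force'],s['wrist_torque'],s['joint_pos'])"
```

```text
time: 18.8
tool_pos: [525.5, -168.6, 155.4]
tcp_rot: [179.9, -0.0, 67.9]
ft_force: [0.3, 0.1, 4.7]
finger_gap: 41.6
grip_force: 101.1
[ 525.52406273 -168.61004576  155.415376  ] [0.28381978 0.06804451 4.69324252] [ 0.01569502 -0.08152199 -0.04705468] [-2.31120813e+01  3.89280934e+00  9.95029254e+01  1.25892870e-03
  7.65376114e+01 -1.05141906e+00]
```

```bash
cat > s.py <<'E'
from h import *
s=sense();print(s['tool_pos'].round(1),s['tcp_rot'].round(2),'F',s['ft_force'].round(1),'T',s['wrist_torque'].round(2),s['joint_pos'][5].round(1),s['finger_gap'].round(1))
E
python3 -m crank '[[0,0,0,-0.05,3.5],[0,0,-0.03,-0.1,3.5],[0,0,-0.05,-0.15,3.5],[0,0,-0.08,-0.2,3.5]]'; python3 s.py;python3 -m crank '[[0,0,-0.03,-0.05,3.5],[0,0,-0.05,-0.1,3.5],[0,0,-0.08,-0.15,3.5],[0,0,-0.08,-0.2,3.5],[0,0,-0.08,-0.2,3.5]]'; python3 s.py
```

```text
time: 19.2
tool_pos: [526.0, -168.9, 155.4]
tcp_rot: [179.9, 0.0, 79.4]
ft_force: [7.6, -2.5, -5.3]
finger_gap: 41.7
grip_force: 101.5
time: 19.7
tool_pos: [525.8, -171.3, 155.6]
tcp_rot: [179.9, 0.3, 90.8]
ft_force: [9.0, -13.7, -10.0]
finger_gap: 41.5
grip_force: 104.1Traceback (most recent call last):
  File "s.py", line 2, in <module>
    s=sense();print(s['tool_pos'].round(1),s['tcp_rot'].round(2),'F',s['ft_force'].round(1),'T',s['wrist_torque'].round(2),s['joint_pos'][5].round(1),s['finger_gap'].round(1))
                                                                                                                                                      ^^^^^^^^^^^^^^^^^^^^^
AttributeError: 'float' object has no attribute 'round'
Traceback (most recent call last):
  File "s.py", line 2, in <module>
    s=sense();print(s['tool_pos'].round(1),s['tcp_rot'].round(2),'F',s['ft_force'].round(1),'T',s['wrist_torque'].round(2),s['joint_pos'][5].round(1),s['finger_gap'].round(1))
                                                                                                                                                      ^^^^^^^^^^^^^^^^^^^^^
AttributeError: 'float' object has no attribute 'round'
```

```bash
sed -i "s/,s\['finger_gap'\].round(1)//" s.py; python3 s.py
```

```text
[ 525.8 -171.3  155.6] [179.88   0.26  90.8 ] F [  9.  -13.7 -10. ] T [-2.44 -1.38 -1.38] -24.0
```

```bash
python3 -m crank '[[0,0,0.16,0.05,3.5],[0,0,0.16,0.15,3.5],[0,0,0.16,0.27,3.5],[0,0,0.16,0.4,3.5],[0,0,0.16,0.4,3.5]]'; python3 s.py; python3 -m crank '[[0,0,-0.03,0.08,3.5],[0,0,-0.06,0.16,3.5],[0,0,-0.09,0.24,3.5],[0,0,-0.12,0.32,3.5],[0,0,-0.16,0.4,3.5],[0,0,-0.16,0.4,3.5]]'; python3 s.py
```

```text
time: 20.2
tool_pos: [525.3, -170.0, 155.6]
tcp_rot: [179.9, 0.1, 67.6]
ft_force: [-1.5, -5.2, 5.9]
finger_gap: 41.6
grip_force: 105.9
[ 525.3 -170.   155.6] [1.799e+02 1.300e-01 6.764e+01] F [-1.5 -5.2  5.9] T [-1.    0.37  0.03] -0.8
time: 20.8
tool_pos: [524.7, -169.9, 156.8]
tcp_rot: [179.9, 0.1, 44.8]
ft_force: [-3.4, -5.0, 6.2]
finger_gap: 41.4
grip_force: 105.7
[ 524.7 -169.9  156.8] [1.7993e+02 1.2000e-01 4.4820e+01] F [-3.4 -5.   6.2] T [-0.94  0.65 -0.03] 22.0
```

Left-handed: it turns clockwise nearly free and climbs. Continuing.

```bash
python3 -m crank '[[0,0,-0.04,0.1,3.5],[0,0,-0.08,0.2,3.5],[0,0,-0.11,0.3,3.5],[0,0,-0.15,0.4,3.5],[0,0,-0.19,0.5,3.5],[0,0,-0.23,0.6,3.5],[0,0,-0.27,0.7,3.5],[0,0,-0.31,0.8,3.5],[0,0,-0.31,0.8,3.5]]'; python3 s.py; python3 -m crank '[[0,0,-0.04,0.1,3.5],[0,0,-0.08,0.2,3.5],[0,0,-0.11,0.3,3.5],[0,0,-0.15,0.4,3.5],[0,0,-0.19,0.5,3.5],[0,0,-0.23,0.6,3.5],[0,0,-0.27,0.7,3.5],[0,0,-0.31,0.8,3.5],[0,0,-0.31,0.8,3.5]]'; python3 s.py
```

```text
time: 21.7
tool_pos: [524.0, -168.4, 159.7]
tcp_rot: [-180.0, 0.1, -1.0]
ft_force: [-6.7, 0.4, 9.9]
finger_gap: 41.5
grip_force: 106.0
[ 524.  -168.4  159.7] [-1.7998e+02  1.5000e-01 -1.0300e+00] F [-6.7  0.4  9.9] T [ 0.23  1.25 -0.08] 67.9
time: 22.6
tool_pos: [524.6, -166.7, 162.8]
tcp_rot: [-179.9, 0.2, -46.8]
ft_force: [-5.2, 8.1, 9.1]
finger_gap: 41.8
grip_force: 106.1
[ 524.6 -166.7  162.8] [-179.94    0.19  -46.81] F [-5.2  8.1  9.1] T [ 1.47  0.73 -0.01] 113.7
```

```bash
python3 -m crank '[[0,0,-0.04,0.1,3.5],[0,0,-0.08,0.2,3.5],[0,0,-0.12,0.3,3.5],[0,0,-0.15,0.38,3.5],[0,0,-0.15,0.38,3.5]]'; python3 s.py; python3 -m crank '[[0,0,-0.1,0,3.5],[0,0,-0.2,0,3.5],[0,0,-0.3,0,3.5],[0,0,-0.3,0,3.5]]'; python3 s.py
```

```text
time: 23.1
tool_pos: [525.2, -166.2, 164.2]
tcp_rot: [-179.9, 0.2, -68.5]
ft_force: [-1.5, 9.7, 7.0]
finger_gap: 41.4
grip_force: 106.0
[ 525.2 -166.2  164.2] [-179.93    0.21  -68.53] F [-1.5  9.7  7. ] T [1.83 0.13 0.08] 135.5
time: 23.5
tool_pos: [524.3, -166.2, 165.3]
tcp_rot: [180.0, 0.3, -68.4]
ft_force: [1.5, 8.1, -2.8]
finger_gap: 41.6
grip_force: 105.3
[ 524.3 -166.2  165.3] [179.95   0.28 -68.38] F [ 1.5  8.1 -2.8] T [ 1.44 -0.25  0.02] 135.3
```

```bash
python3 -m crank '[[-0.08,-0.03,0,0,3.5],[-0.15,-0.06,0,0.1,3.5],[-0.15,-0.06,0,0.15,3.5],[-0.15,-0.06,0,0.15,3.5]]'; python3 s.py; python3 -m crank '[[0,0,-0.1,0,3.5],[0,0,-0.2,0,3.5],[0,0,-0.3,0,3.5],[0,0,-0.3,0,3.5]]'; python3 s.py
```

```text
time: 23.9
tool_pos: [524.2, -165.5, 165.7]
tcp_rot: [179.9, 0.2, -77.0]
ft_force: [-0.2, 5.5, -3.4]
finger_gap: 41.4
grip_force: 105.3
[ 524.2 -165.5  165.7] [179.89   0.18 -77.03] F [-0.2  5.5 -3.4] T [ 0.98 -0.02  0.02] 144.1
time: 24.3
tool_pos: [524.4, -165.7, 168.8]
tcp_rot: [179.9, 0.2, -76.9]
ft_force: [0.7, 5.0, -2.6]
finger_gap: 41.4
grip_force: 105.3
[ 524.4 -165.7  168.8] [ 1.799e+02  1.500e-01 -7.690e+01] F [ 0.7  5.  -2.6] T [ 0.94 -0.04  0.05] 144.0
```

```bash
python3 -m crank '[[0,0,-0.4,0,3.5],[0,0,-0.8,0,3.5],[0,0,-1.2,0,3.5],[0,0,-1.7,0,3.5],[0,0,-2.4,0,3.5],[0,0,-3.5,0,3.5],[0,0,-5,0,3.5],[0,0,-6.5,0,3.5],[0,0,-8,0,3.5],[0,0,-8.7,0,3.5],[0,0,-8.7,0,3.5],[0,0,-8.7,0,3.5],[0,0,-8.7,0,3.5]]'
python3 s.py; python3 - <<'E'
from h import *
i,d,P=cloud("side"); save(cv2.resize(i[120:300,180:380],(800,720))[:600],"side2")
j,d,P=cloud("wrist"); a=np.hstack([cv2.resize(i[130:290,200:360],(384,384)),j[:,64:448]]); save(a,"fin")
A=P.reshape(-1,3); A=A[~np.isnan(A[:,0])]; k=(np.hypot(A[:,0]-524.5,A[:,1]+166)<20)&(A[:,2]>240)&(A[:,2]<285)
B=A[k]; print(np.percentile(B[:,2],[5,50,95])); B=B[abs(B[:,2]-np.median(B[:,2]))<2.5]; print(len(B),np.linalg.lstsq(np.c_[B[:,:2]-[524,-166],np.ones(len(B))],B[:,2],rcond=None)[0])
E
```

```text
time: 25.6
tool_pos: [524.7, -166.6, 256.0]
tcp_rot: [179.9, 0.1, -77.0]
ft_force: [-0.1, -0.3, -2.1]
finger_gap: 41.1
grip_force: 105.3
[ 524.7 -166.6  256. ] [ 1.7992e+02  6.0000e-02 -7.7010e+01] F [-0.1 -0.3 -2.1] T [ 0.04 -0.04 -0.01] 144.1
[264.59768967 265.56943966 266.70637445]
4524 [-1.79099970e-03 -2.03700385e-02  2.65512643e+02]
```

View pics/fin.png

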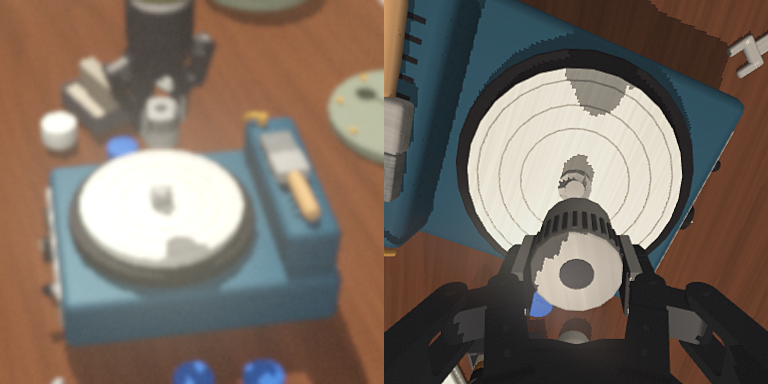

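The left half shows the bare spindle at (162,198) and the lifted cap at (160,120). The right half shows the cap level in the fingers at (575,270). Its underside is about 100 mm above the disc.

```bash
python3 -c "
from bench import hand_in
print(hand_in())"
```

```text
the job is handed in; nothing more can be done
None
```

The stone and jar stand upright in their tray gaps, and the cap (left-handed thread) is unscrewed and held level about 10 cm above the disc; I handed the job in at about 26 s.

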